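# Tip the upside-down lid over onto its dish and slide it home

## Robot

A 6-joint arm with a two-finger parallel gripper is mounted at the origin on the work surface. World frame = base frame: x ahead of the robot, y to its left, z up, the work surface at z = 0. Lengths are in m, angles in rad, forces in N, time in s.
With the tool pointing down it reaches from about 0.25 to 0.8 m from the base axis. Payload 3.9 kg.
Tool frame: the origin (TCP) lies at the very end of the fingers, on their centre line; the grasp point (between the pads) lies ctrl.grip_point_offset behind it (ctrl.grip_point_offset is the distance from the TCP to the grasp point, in m); z points along the fingers, y is the line along which they close (so a half turn about z gives the same grasp; the last joint's range is limited). The gripper opens to 85 mm and grips with 20 to 120 N. Pads are 22 mm wide; open, the fingers measure 114 mm over their backs; the gripper's body (76 mm by 85 mm) begins 54 mm behind the grasp point. The pads swing forward as they close: fully open they stand 13 mm farther back than shut.
Start: joints at [-1.23, 0.26, -0.138, 1.173, 0, 1.571], TCP at [0.175, -0.495, 0.209] pointing down, gripper open.
Joint ranges: [-2.78, 2.78], [-0.83, 1.72], [-1.28, 1.37], [-1.9, 2.12], [-1.57, 1.48], [-3.14, 3.14]. Speed limits (rad/s): [2.57, 2.57, 3.14, 3.14, 3.14, 3.14].

## Interface

Orientations are given as a unit quaternion [x, y, z, w].
In Python, from cell import ctrl gives the robot as it stands.
- The arm moves only by the tool servo_tool, never from a script. Its arguments are lists of equal length, an entry for each row: "travel": the shift along the tool's x, y, z in mm, a list of three; "twist": the turn, a rotation vector about the tool's x, y, z in degrees, a list of three; "grip": the gripper command: -1 is shut, 1 is fully open, values between are in proportion. A call has 1 to 20 rows; each row shifts and turns the commanded pose from where the row before left it, along the tool's axes as they then stand; what a row does not reach is not made up. A row lasts 1/8 s, in which the tool goes at most 62.5 mm and 10.7 degrees, less where a joint would pass 70% of its speed; a pose out of reach is approached as far as the arm can. A call with a gripper value outside its range is refused whole. The fingers move at their own pace and stop on an object; "squeeze" is the grip in N (left out, the last holds). Time passes only in rows, so rows that do not move let the fingers close. It gives the time, the measured TCP pose, the force, the opening and the grip force at its end, in the units of the state.
- ctrl.sense(): the state, without advancing time (a new reading comes with each control period).
- ctrl.grab_frame(name): name is "scene" or "top" or "wrist"; returns (picture, depth): 480x640x3 uint8, red, green, blue; 480x640 float32, m along the optical axis (not along the pixel's ray), 0 where there is no reading.
- ctrl.camera_model(name): a dict with "mtx" (3x3 intrinsics, pixels), "k1" (the pictures are not rectified: a ray, as slopes to the right and down, at radius r is drawn at 1 + k1 r^2 times it, then the intrinsics apply), "position" and "attitude" of the camera in the world; the wrist camera has in their place "T_tool_cam" (4x4, takes a point from camera to tool coordinates, whose origin is the TCP and whose axes are the flange's). Camera axes: x right, y up, looking along -z (the intrinsics and any distortion apply to the point x, -y, -z); pixel columns grow to the right and rows downward; lengths in m; the calibration is good to about 2 mm. A picture is of the moment at which its call begins: read the wrist's pose just before it. camera_model takes no time and is no camera call.
- ctrl.close_job(): hands the job in; it is judged then, once.
The state is a dict: "time": time; "q": joint angles; "qvel": joint speeds; "joint_torque": joint torques, N m; "tcp_pos": TCP position; "eef_rot": TCP orientation; "contact_force": force on the tool from outside, world axes, zero at the start; "ft_torque": the same for the moment, N m; "width": opening from 0.0 (shut) to 1.0 (fully open); "grip_force": force on a finger pad.
Only numpy, scipy, OpenCV 4.12 (cv2) and the standard library are available. Lean on these libraries where they do the work, as an engineer would, in place of code of your own. Each camera call takes 0.05 s, during which the arm holds its last target. There are 200 camera calls.

## Task

The wooden lid of the low white dish lies upside down beside it and is too wide to grip. Push it up against the side of the dish until it tips over onto the dish the right way up, then slide it home so that it sits down in the rim all round. Push it gently, never forcing it, and leave the other things on the worktop where they are.

Things in the scene. Friction and masses are not known exactly. Their poses are not given: they have to be found in the camera images.
- dish: Low rectangular white stoneware dish with brown cake squares in it: 170 mm along its x, 150 mm along its y, 28 mm high, open on top, upright walls 7 mm thick. It stands fast and cannot be shifted. Origin under its centre, on the worktop; z up.
- dish_rim (a point): Centre of the dish's open mouth, level with the top of its rim (28 mm above the worktop); axes as the dish's.
- lid: Flat wooden lid of the dish, loose, about 200 g: slab 170 mm (its x) x 150 mm (its y) x 10 mm; on its inner face a centred plug 150 x 130 x 7 mm (3 mm of play each way in the dish); on its outer face four feet, 6 mm high, near the corners. Origin: centre, at the feet's ends; z out of the inner face. Starts upside down on its feet, at the dish's -y side, a 170 mm edge facing it, a little turned.
- lid_center (a point): Centre of the lid's 10 mm slab (11 mm from the feet's ends); axes as the lid's, z out of the inner face: up at the start, down when closed. The feet are 10 mm across, centred 8 mm in from the slab's edges. Seated, the slab rests on the rim all round, this point is 5 mm above the rim point and the sides are flush with the dish's; either way round in yaw will do.
- jar: Bystander: jar of amber glass with a dark cap, 66 mm across, 85 mm high; origin under its centre.
- measuring_cup: Bystander: small orange measuring cup, 68 mm across, 45 mm high, handle 60 mm along its x; origin under the cup's centre.
- measuring_spoon: Bystander: steel measuring spoon lying flat, 160 mm long along its x; origin under its middle.
- glass_bowl: Bystander: clear glass bowl, 116 mm across, 60 mm high; origin under its centre.
- carton: Bystander: small cardboard carton lying flat, 55 x 100 x 30 mm; origin under its centre.
- soap: Bystander: blue dish-soap bottle, 64 mm across, 200 mm high; origin under its centre.
Mind the look-alikes: they are no part of the job. Of the things like the lid, leave any that is red; of the rest the smaller one is meant.

How it is judged:
On the way, in this order (a step that is already met when the one before it is completed fails the run):
1. the lid, still flat and upside down, is pushed against the side of the dish (contact force between lid and dish above 0.5 N and angle between lid_center's own z axis and vertical below 0.25 rad), for 0.1 s.
2. the lid has tipped over past upright and leans or lies on the dish (angle between lid_center's own z axis and vertical above 2 rad and contact force between lid and dish above 0.2 N and horizontal distance between lid_center and dish_rim below 0.12 m), for 0.1 s.
At the end, for the whole second after the job is handed in: the lid sits right way up (plug down, level within 0.04 rad) in the dish, its centre within 6 mm of the dish's centre, slab down on the rim within 2.5 mm, square to the dish within 0.06 rad, at rest (angle between lid_center's own z axis and vertical above 3.1 rad and horizontal distance between lid_center and dish_rim below 0.006 m and z of lid_center in the frame of dish_rim between 0.002 and 0.0075 m and angle between the x axis of lid_center and the x axis of dish_rim, either way round below 0.06 rad and linear speed of lid below 0.02 m/s); the robot touches nothing.
It fails at once if the robot presses the lid with more than 30 N (contact force between lid and the arm above 30 N or contact force between lid and the fingers above 30 N).
It fails at once if a bystander is shifted by more than 20 mm (distance of any of jar, measuring_cup, measuring_spoon, carton, glass_bowl, soap from where it was at the start of the episode above 0.02 m).
It also fails if it takes over 72 s, if anything falls off the work surface, if the arm or the gripper's body presses on something with over 40 N, if the wrist force passes 120 N, or if a joint passes its speed limit or range.

## Working session

There is one attempt and no reset: what is moved stays moved. The work goes in short steps, Python scripts to look and compute and a tool call to move; the robot and the scene stay as the last step left them, time stands still between calls to the robot, and variables do not carry over. Pictures are saved under pics/ and viewed, at most 10 in all, crops included, and the job is handed in when it is done.

Besides the shell and the picture viewer there is one more tool, called as name(argument=value, ...) on one line, values as JSON. servo_tool: Moves the arm, as the interface text tells. Its arguments: {"type":"object","properties":{"travel":{"type":"array"},"twist":{"type":"array"},"grip":{"type":"array"},"squeeze":{"type":"number"}},"required":["travel","twist","grip"]}

```bash
ls; mkdir -p pics; cat > h.py <<'E'
import numpy as np,cv2
from scipy.spatial.transform import Rotation as R
from cell import ctrl
def cam(name):
    m=ctrl.camera_model(name)
    if 'T_tool_cam' in m:
        s=ctrl.sense();T=np.eye(4);T[:3,:3]=R.from_quat(s['eef_rot']).as_matrix();T[:3,3]=s['tcp_pos'];T=T@np.array(m['T_tool_cam'])
    else:
        T=np.eye(4);a=np.array(m['attitude'])
        T[:3,:3]=a if a.shape==(3,3) else R.from_quat(a).as_matrix();T[:3,3]=m['position']
    return np.array(m['mtx']),m['k1'],T
def rays(c,uv):
    K,k1,T=c
    p=cv2.undistortPoints(np.array(uv,float).reshape(-1,1,2),K,np.array([k1,0,0,0,0.])).reshape(-1,2)
    return T[:3,3],np.c_[p[:,0],-p[:,1],-np.ones(len(p))]@T[:3,:3].T
def onplane(c,uv,z):
    o,d=rays(c,uv); return o+d*((z-o[2])/d[:,2])[:,None]
def proj(c,P):
    K,k1,T=c
    q=(np.atleast_2d(P)-T[:3,3])@T[:3,:3]; s=np.c_[q[:,0],-q[:,1]]/-q[:,2:]
    s=s*(1+k1*(s**2).sum(1,keepdims=True)); return s@K[:2,:2].T+K[:2,2]
def save(n,im): cv2.imwrite('pics/'+n,cv2.cvtColor(im,cv2.COLOR_RGB2BGR))
E
python3 - <<'E'
from h import *
for n in('top','scene'):
    c=cam(n);im,d=ctrl.grab_frame(n);save(n+'0.png',im);np.savez('/tmp/'+n,im=im,d=d);print(n,c[2].round(3),c[0][0,0],c[1])
print(ctrl.sense(), ctrl.grip_point_offset)
E
```

```text
pics
top [[-0.024  0.992 -0.124  0.403]
 [-1.    -0.024  0.006 -0.033]
 [ 0.003  0.124  0.992  0.977]
 [ 0.     0.     0.     1.   ]] 438.9702857967454 -0.007316676920863166
scene [[ 0.308 -0.775  0.552  1.091]
 [ 0.952  0.254 -0.173 -0.238]
 [-0.007  0.578  0.816  0.91 ]
 [ 0.     0.     0.     1.   ]] 476.82317714613436 -0.12443449456824146
{'time': 0.1, 'q': array([-1.23001549e+00,  2.60614409e-01, -1.39264624e-01,  1.17271138e+00,
       -8.42903752e-06,  1.57083969e+00]), 'qvel': array([ 2.88225267e-03, -1.23294293e-03,  4.60581934e-03, -8.31509285e-05,
        9.35479499e-04, -2.00283976e-04]), 'joint_torque': array([-4.01996676e-04, -4.06508052e+01,  2.54527313e+01,  1.01339541e-02,
       -5.90713807e-05, -1.10500886e-05]), 'tcp_pos': array([ 0.17524018, -0.49417795,  0.20784095]), 'eef_rot': array([ 9.85521918e-01,  1.69545698e-01, -1.56282065e-04, -8.83337026e-04]), 'contact_force': array([ 0.61833873, -0.22275728,  0.32286084]), 'ft_torque': array([ 0.06377357, -0.01250653,  0.00903844]), 'grip_force': 0.0, 'width': 1.0006550222293416} 0.0187
```

View pics/top0.png

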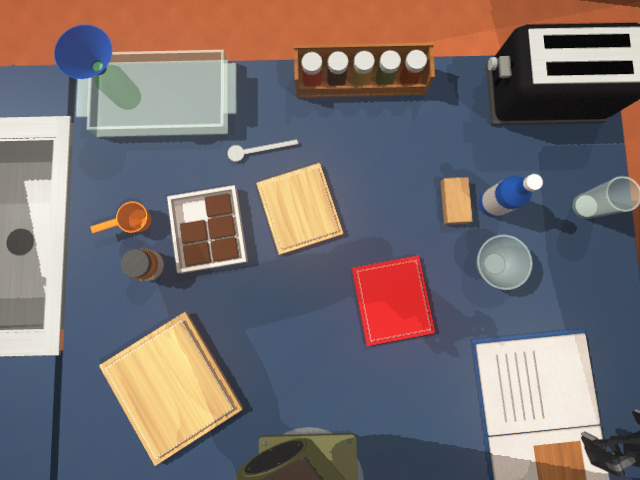

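View pics/scene0.png

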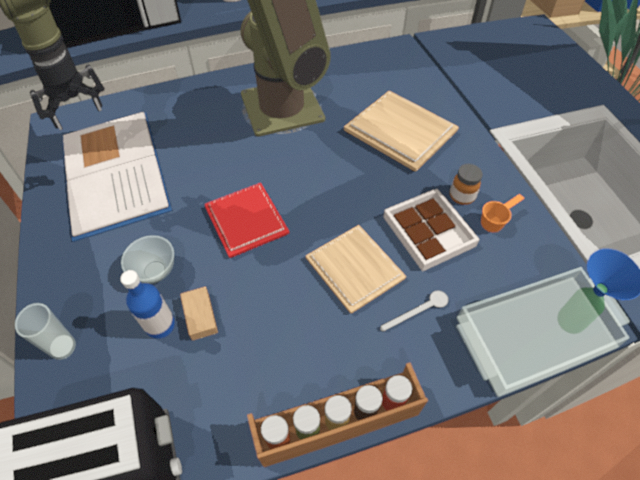

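Scene read: top view, robot base at the bottom, up = +x, left = +y. There are three lid-like things:
- Small wooden lid at (300,208).
- Large wooden board at (171,388).
- Red one at (394,300).

Red is out, and the smaller wooden one at (300,208) is meant. It lies to the right (-y side) of the dish at (207,228). I'll confirm that in a crop and measure.

```bash
cat >> h.py <<'E'
def rect(c,mask,z,near):
    """min-area rectangle (world plane z) of the mask blob containing/nearest pixel near"""
    cs,_=cv2.findContours(mask,cv2.RETR_EXTERNAL,cv2.CHAIN_APPROX_NONE)
    cs=[k for k in cs if cv2.contourArea(k)>300]
    k=max(cs,key=lambda k:cv2.pointPolygonTest(k,near,True))
    P=onplane(c,k.reshape(-1,2),z)[:,:2]
    (x,y),(w,h),a=cv2.minAreaRect((P*1000).astype(np.float32))
    a=(a+45)%90-45
    return x,y,w,h,a
def masks(im):
    hsv=cv2.cvtColor(im,cv2.COLOR_RGB2HSV);k=np.ones((3,3),np.uint8)
    wood=cv2.inRange(hsv,(8,50,110),(28,170,255)); notblue=255-cv2.inRange(hsv,(95,70,0),(130,255,255))
    white=cv2.inRange(hsv,(0,0,130),(180,60,255))
    return [cv2.morphologyEx(m,cv2.MORPH_OPEN,k) for m in(wood,white,notblue)]
E
python3 - <<'E'
from h import *
c=cam('top');f=np.load('/tmp/top.npz');im=f['im'];w,wh,nb=masks(im)
for n,m,z,p in(('lid',w,.016,(300,208)),('lidnb',nb,.016,(300,208)),('big',w,.016,(171,388)),('dishw',wh,.028,(172,200)),('dishnb',nb,.028,(207,228))):print(n,np.round(rect(c,m,z,p),2))
big=cv2.resize(im[140:280,140:360],None,fx=3.5,fy=3.5,interpolation=cv2.INTER_CUBIC);save('crop.png',big)
print(onplane(c,[(150,265),(132,217),(235,154),(298,143)],.02).round(3))
E
```

```text
lid [587.88   6.44 171.99 151.09  16.59]
lidnb [538.37  41.95 827.34 386.19 -17.4 ]
big [209.23 286.05 242.04 215.28  30.9 ]
dishw [545.2  209.84 173.45 153.61   8.34]
dishnb [536.67  41.01 817.01 381.36 -17.4 ]
[[0.468 0.333 0.02 ]
 [0.575 0.375 0.02 ]
 [0.713 0.148 0.02 ]
 [0.736 0.006 0.02 ]]
```

View pics/crop.png

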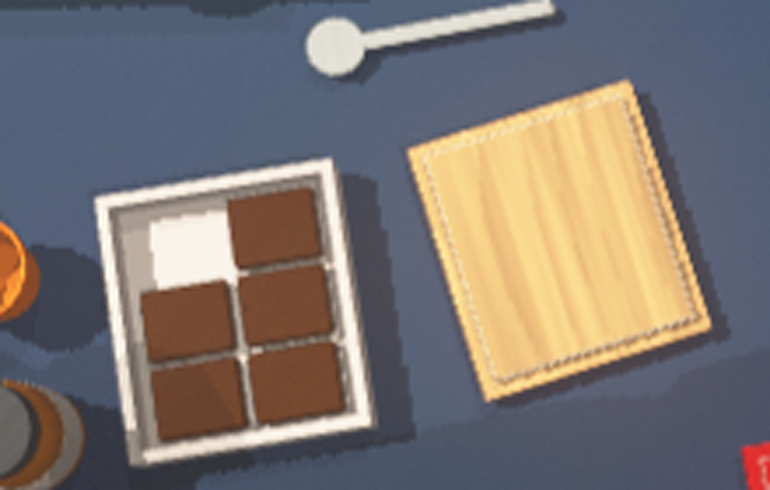

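The crop shows the plain wood lid (172x151 mm measured, stitched plug outline on top, left edge 410,150 to 490,400). The dish is on its left. The other wooden board measures 242x215 mm, so this smaller one is the lid. The lid sits +13 mm in dish x, its yaw is 8° off the dish, and the gap is about 57 mm. I'm approaching behind its far edge with the gripper open, so two fingers do the pushing.

servo_tool(travel=[[46, -19, 0], [46, -19, 0], [46, -19, 0], [46, -19, 0], [46, -19, 0], [46, -19, 0], [46, -19, 0], [46, -19, 0], [46, -19, 0], [46, -19, 0], [46, -19, 0], [45, -20, 0]], twist=[[0, 0, 0], [0, 0, 0], [0, 0, 0], [0, 0, 0], [0, 0, 0], [0, 0, 0], [0, 0, 0], [0, 0, 0], [0, 0, 0], [0, 0, 0], [0, 0, 0], [0, 0, 0]], grip=[1, 1, 1, 1, 1, 1, 1, 1, 1, 1, 1, 1])

```text
time: 1.6
tcp_pos: [0.6191, -0.0935, 0.208]
eef_rot: [0.986, 0.17, -0.0, -0.0]
contact_force: [0.6, -0.8, 0.3]
width: 1.002
grip_force: 0.0
```

servo_tool(travel=[[0, 0, 15], [0, 0, 15], [0, 0, 15], [0, 0, 15], [0, 0, 15], [0, 0, 15], [0, 0, 15], [0, 0, 15], [0, 0, 15], [0, 0, 0]], twist=[[0, 0, -9.7], [0, 0, -9.7], [0, 0, -9.7], [0, 0, -9.7], [0, 0, -9.7], [0, 0, -9.7], [0, 0, -9.7], [0, 0, -9.7], [0, 0, -9.5], [0, 0, 0]], grip=[1, 1, 1, 1, 1, 1, 1, 1, 1, 1])

```text
time: 2.85
tcp_pos: [0.6165, -0.0946, 0.0718]
eef_rot: [0.598, 0.801, -0.001, -0.002]
contact_force: [0.1, 0.5, 0.3]
width: 1.001
grip_force: 0.0
```

```bash
cat >> h.py <<'E'
D0=np.array([545.2,209.8]);DA=np.radians(8.34)
ex=np.array([np.cos(DA),np.sin(DA)]);ey=np.array([-ex[1],ex[0]])
def dish(p): p=np.array(p[:2])-D0; return np.array([p@ex,p@ey])
def where():
    s=ctrl.sense();r=R.from_quat(s['eef_rot']).as_matrix();p=s['tcp_pos']*1000
    print('t',round(s['time'],2),'tcp',p.round(1),'dish',dish(p).round(1),'yaw',round(float(np.degrees(np.arctan2(r[1,0],r[0,0])-DA)),2),'z',r[:,2].round(3),'F',s['contact_force'].round(2),'w',round(s['width'],2),'q',s['q'].round(2))
E
python3 - <<'E'
from h import *
where()
im,d=ctrl.grab_frame('wrist');save('w1.png',im)
E
```

```text
t 2.85 tcp [616.5 -94.6  71.8] dish [  26.4 -311.5] yaw 98.17 z [-0.004  0.001 -1.   ] F [0.11 0.53 0.32] w 1.0 q [-0.15  0.51 -0.12  0.95 -0.    1.13]
```

View pics/w1.png

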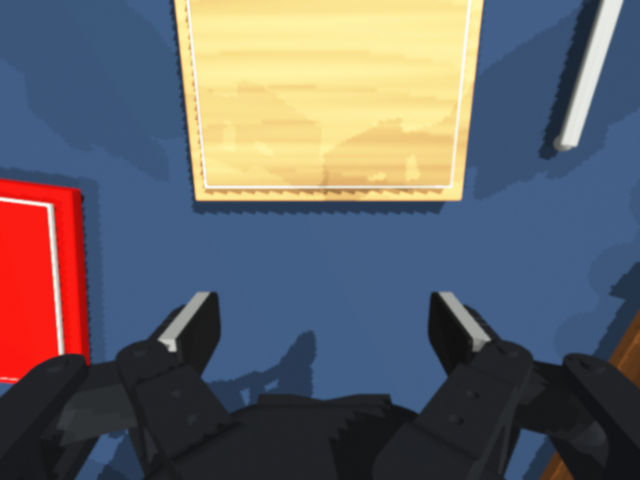

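The wrist view shows the lid's far edge square to the fingers (row 200, columns 195–465), with the fingertips at (205,295) and (440,295). The red board (0–80, 180–380) is clear of the left finger. Lowering now.

servo_tool(travel=[[0, 0, 25], [0, 0, 25], [0, 0, 18], [0, 0, 2], [0, 0, 2], [0, 0, 2], [0, 0, 2], [0, 0, 0]], twist=[[0, 0, 0], [0, 0, 0], [0, 0, 0], [0, 0, 0], [0, 0, 0], [0, 0, 0], [0, 0, 0], [0, 0, 0]], grip=[1, 1, 1, 1, 1, 1, 1, 1])

```text
time: 3.9
tcp_pos: [0.6183, -0.0948, -0.0022]
eef_rot: [0.597, 0.802, 0.0, 0.0]
contact_force: [0.5, -0.0, 1.0]
width: 1.001
grip_force: 0.0
```

servo_tool(travel=[[0, 0, 1], [0, 0, 1], [0, 0, 1], [0, 0, 0]], twist=[[0, 0, 0], [0, 0, 0], [0, 0, 0], [0, 0, 0]], grip=[1, 1, 1, 1])

```text
time: 4.4
tcp_pos: [0.6181, -0.0948, -0.0055]
eef_rot: [0.597, 0.802, -0.0, -0.0]
contact_force: [-0.0, -0.3, -0.1]
width: 0.997
grip_force: 0.0
```

servo_tool(travel=[[5, 0, 1], [5, 0, 1], [4, 0, 1], [3, 0, 0], [2, 0, 0], [1, 0, 0], [5, -1.8, 0], [5, -1.9, 0], [5, -2, 0], [5, -2.1, 0], [5, -2.2, 0], [5, -2.2, 0], [5, -2.3, 0], [5, -2.4, 0], [5, -2.5, 0], [3, -2.5, 0], [0, 0, 0]], twist=[[0, 0, 0], [0, 0, 0], [0, 0, 0], [0, 0, 0], [0, 0, 0], [0, 0, 0], [0, 0, 0.8], [0, 0, 0.8], [0, 0, 0.8], [0, 0, 0.8], [0, 0, 0.8], [0, 0, 0.8], [0, 0, 0.8], [0, 0, 0.8], [0, 0, 0.9], [0, 0, 0.9], [0, 0, 0]], grip=[1, 1, 1, 1, 1, 1, 1, 1, 1, 1, 1, 1, 1, 1, 1, 1, 1])

```text
time: 6.52
tcp_pos: [0.5799, -0.0336, -0.0084]
eef_rot: [0.653, 0.757, -0.0, -0.0]
contact_force: [0.9, 0.1, -0.0]
width: 1.0
grip_force: 0.0
```

```bash
python3 - <<'E'
from h import *
where()
c=cam('top');im,d=ctrl.grab_frame('top');w,wh,nb=masks(im);save('t1.png',np.vstack([cv2.resize(im[130:290,120:420],None,fx=2.6,fy=2.6)]))
np.savez('/tmp/t1',im=im)
for n,m,z,p in(('lid',w,.016,(265,215)),('dish',wh,.028,(172,200))):
    r=rect(c,m,z,p);print(n,np.round(r,2),dish(r[:2]).round(1),r[4]-8.34)
E
```

```text
t 6.53 tcp [579.9 -33.6  -8.4] dish [  -1.  -245.8] yaw 90.09 z [-0. -0. -1.] F [ 0.91  0.1  -0.02] w 1.0 q [-0.06  0.52 -0.34  0.71 -0.    1.37]
lid [477.38 134.16 578.31 687.24  -3.27] [-78.1 -65. ] -11.609493103027344
dish [545.34 209.47 173.73 155.15   8.52] [ 0.1 -0.3] 0.17887893676757827
```

View pics/t1.png

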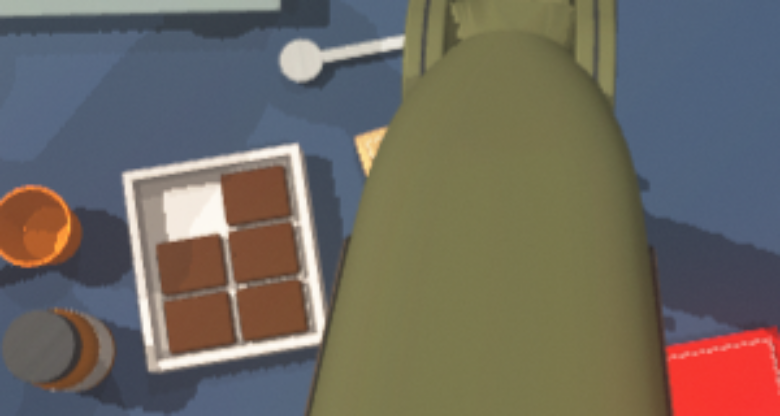

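The top view is blocked by the arm; only the lid corner at (370,145) shows. I'll measure from the scene and wrist cameras instead.

```bash
python3 - <<'E'
from h import *
for n in('scene','wrist'):
    c=cam(n);im,d=ctrl.grab_frame(n);np.savez('/tmp/'+n+'1',im=im,d=d);w,wh,nb=masks(im)
    uv=proj(c,[np.r_[(D0+ey*-158)/1e3,.02]])[0];print(n,uv)
    r=rect(c,w,.019,tuple(map(float,uv)));print('lid',np.round(r,1),dish(r[:2]).round(1),r[4]-8.34)
    if n=='scene':
        uv=proj(c,[np.r_[(D0+ex*-81)/1e3,.028]])[0];r=rect(c,wh,.028,tuple(map(float,uv)));print('dish',np.round(r,1),dish(r[:2]).round(1))
    else: save('w2.png',im)
E
```

```text
scene [372.00748166 251.64377986]
lid [591.3   3.8 173.  153.1  16.5] [  15.7 -210.5] 8.19498649597168
dish [549.8 205.6 187.8 167.    8.3] [ 4.  -4.9]
wrist [325.10679722  84.20701627]
lid [587.6   4.4 158.  138.2  16.6] [  12.2 -209.4] 8.248239669799805
```

View pics/w2.png

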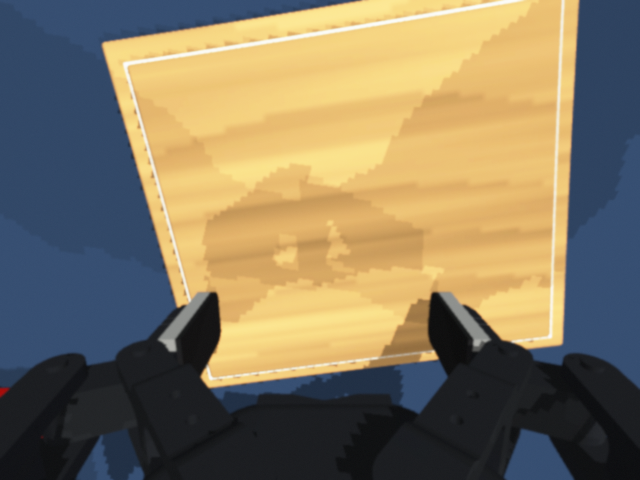

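The lid has not moved: it still spans (105,45)–(575,345) and the fingers at (205,295) and (440,295) hover over it. So the open tips stand higher than I assumed. I'll read their height from the depth.

```bash
python3 - <<'E'
from h import *
K,k1,T=c=cam('wrist');d=np.load('/tmp/wrist1.npz')['d'];s=ctrl.sense()
m=np.array(ctrl.camera_model('wrist')['T_tool_cam'])
for uv in[(200,298),(213,296),(213,320),(436,296),(445,298),(320,260),(300,100),(180,345),(215,345),(20,180)]:
    z=d[uv[1],uv[0]];o,r=rays(c,[uv]);P=o+r[0]*z
    tool=np.linalg.inv(T@np.linalg.inv(m))@np.r_[P,1]
    print(uv,round(float(z),3),(P*1e3).round(1),'tool',(tool[:3]*1e3).round(1))
E
```

```text
(200, 298) 0.132 [532.8 -29.3  36.5] tool [ 11.5 -46.5 -44.9]
(213, 296) 0.135 [536.7 -29.5  33.2] tool [ 10.8 -42.7 -41.5]
(213, 320) 0.134 [538.2 -37.7  36.6] tool [  2.4 -42.4 -45. ]
(436, 296) 0.133 [621.2 -16.3  34.9] tool [ 11.4  42.8 -43.2]
(445, 298) 0.13 [623.3 -15.2  38.2] tool [ 12.2  45.1 -46.6]
(320, 260) 0.142 [575.9 -12.7  22.6] tool [ 21.6  -1.5 -30.9]
(300, 100) 0.126 [560.1  46.6  22.6] tool [ 82.6  -8.4 -30.9]
(180, 345) 0.104 [536.8 -30.1  65.5] tool [ 10.1 -42.6 -73.8]
(215, 345) 0.138 [539.5 -49.   35.9] tool [ -8.9 -42.7 -44.2]
(20, 180) 0.155 [441.4  -2.5   1. ] tool [  51.5 -133.    -9.3]
```

```bash
python3 - <<'E'
from h import *
K,k1,T=c=cam('wrist');d=np.load('/tmp/wrist1.npz')['d']
m=np.array(ctrl.camera_model('wrist')['T_tool_cam']);print((m[:3,3]*1e3).round(1),m[:3,:3].round(2))
B=T@np.linalg.inv(m)
for x in(11,0):
  for z in(-10,-13,-20,-25,-30,-35,-40,-45,-50):
    P=(B@np.r_[x/1e3,-.0425,z/1e3,1])[:3];uv=proj(c,P)[0];q=(np.linalg.inv(T)@np.r_[P,1])[2]
    print(x,z,uv.round(0),'exp',-q.round(3),'meas',d[int(round(uv[1])),int(round(uv[0]))].round(3))
E
```

```text
[  68.9    0.  -165.5] [[-0.    0.96  0.27]
 [ 1.    0.   -0.  ]
 [-0.    0.27 -0.96]]
11 -10 [234. 267.] exp 0.165 meas 0.143
11 -13 [232. 269.] exp 0.162 meas 0.143
11 -20 [228. 275.] exp 0.156 meas 0.144
11 -25 [225. 279.] exp 0.151 meas 0.145
11 -30 [222. 284.] exp 0.146 meas 0.144
11 -35 [218. 288.] exp 0.141 meas 0.145
11 -40 [215. 294.] exp 0.136 meas 0.137
11 -45 [211. 299.] exp 0.132 meas 0.132
11 -50 [206. 305.] exp 0.127 meas 0.126
0 -10 [235. 288.] exp 0.168 meas 0.145
0 -13 [234. 291.] exp 0.165 meas 0.145
0 -20 [230. 297.] exp 0.159 meas 0.145
0 -25 [227. 302.] exp 0.154 meas 0.147
0 -30 [224. 307.] exp 0.149 meas 0.148
0 -35 [221. 313.] exp 0.144 meas 0.148
0 -40 [217. 319.] exp 0.139 meas 0.139
0 -45 [213. 326.] exp 0.135 meas 0.134
0 -50 [209. 333.] exp 0.13 meas 0.129
```

servo_tool(travel=[[-22, 10, -8], [-22, 10, -8], [-22, 9, -8], [0, 0, 0], [0, 0, 0], [0, 0, 0], [0, 0, 0]], twist=[[0, 0, 0], [0, 0, 0], [0, 0, 0], [0, 0, -8.1], [0, 0, 0], [0, 0, 0], [0, 0, 0]], grip=[0, 0, 0, 0, 0, 0, 0])

```text
time: 7.55
tcp_pos: [0.6183, -0.0945, 0.0154]
eef_rot: [0.598, 0.801, -0.0, -0.0]
contact_force: [-0.3, 0.3, -0.6]
width: 0.499
grip_force: 0.0
```

```bash
cat > tip.py <<'E'
from h import *
where()
K,k1,T=c=cam('wrist');im,d=ctrl.grab_frame('wrist')
m=np.array(ctrl.camera_model('wrist')['T_tool_cam'])
B=np.linalg.inv(T@np.linalg.inv(m))
v,u=np.mgrid[200:420:3,100:540:3];v=v.ravel();u=u.ravel();z=d[v,u]
o,r=rays(c,np.c_[u,v]);P=o+r*z[:,None];t=(np.c_[P,np.ones(len(P))]@B.T)[:,:3]*1e3
k=(z>0)&(P[:,2]*1e3>t[:,2]*0+float(o[2]*0)+0)&(abs(t[:,0])<16)&(P[:,2]>0.006+0)
h=t[k];print('tips z max',np.sort(h[:,2])[-5:].round(1));g=h[h[:,2]>h[:,2].max()-8];print('front x',g[:,0].max().round(1),'y range',np.sort(g[:,1])[[0,-1]].round(1))
E
python3 tip.py
```

```text
t 7.55 tcp [618.3 -94.5  15.4] dish [  28.2 -311.7] yaw 98.15 z [-0.  0. -1.] F [-0.34  0.27 -0.58] w 0.5 q [-0.15  0.56 -0.19  0.82 -0.    1.13]
tips z max [-26.9 -26.6 -26.3 -26.2 -26. ]
front x 12.0 y range [-32.9  33.1]
```

servo_tool(travel=[[0, 0, 0], [0, 0, 0], [0, 0, 0], [0, 0, 0]], twist=[[0, 0, 0], [0, 0, 0], [0, 0, 0], [0, 0, 0]], grip=[-1, -1, -1, -1])

```text
time: 8.1
tcp_pos: [0.6186, -0.0948, 0.0156]
eef_rot: [0.598, 0.801, -0.0, -0.0]
contact_force: [-0.5, -0.1, -0.3]
width: -0.003
grip_force: 0.0
```

```bash
python3 tip.py
```

```text
t 8.1 tcp [618.6 -94.8  15.6] dish [  28.4 -312. ] yaw 98.18 z [-0.  0. -1.] F [-0.47 -0.12 -0.28] w -0.0 q [-0.15  0.56 -0.19  0.82 -0.    1.13]
tips z max [-29.1 -29.  -28.5 -28.1 -27.9]
front x 12.0 y range [-12.8  12.8]
```

```bash
python3 - <<'E'
from h import *
K,k1,T=c=cam('wrist');im,d=ctrl.grab_frame('wrist')
m=np.array(ctrl.camera_model('wrist')['T_tool_cam']);B=np.linalg.inv(T@np.linalg.inv(m))
for u in(305,323,340):
  for v in range(200,380,8):
    o,r=rays(c,[(u,v)]);P=o+r[0]*d[v,u];t=(B@np.r_[P,1])[:3]*1e3;print(u,v,t.round(0),im[v,u],end=' | ')
  print()
E
```

```text
305 200 [42. -8. -6.] [247 244 236] | 305 208 [37. -9. -1.] [218 171 103] | 305 216 [33. -9. -0.] [228 182 113] | 305 224 [ 26. -10.  15.] [40 57 83] | 305 232 [ 21. -10.  15.] [ 63  88 126] | 305 240 [ 17. -10.  16.] [ 66  94 135] | 305 248 [ 12. -10.  15.] [ 66  94 135] | 305 256 [  8. -10.  15.] [ 65  95 135] | 305 264 [  3. -10.  16.] [ 66  94 135] | 305 272 [ -2. -10.  15.] [ 66  95 134] | 305 280 [ -7. -10.  16.] [ 66  94 134] | 305 288 [-12. -10.  16.] [ 65  91 128] | 305 296 [  8.  -7. -36.] [41 43 43] | 305 304 [  8.  -7. -43.] [77 80 78] | 305 312 [ 11.  -6. -56.] [124 125 123] | 305 320 [ 14.  -6. -67.] [33 35 40] | 305 328 [ 13.  -6. -69.] [35 37 41] | 305 336 [ 13.  -5. -73.] [33 35 39] | 305 344 [ 13.  -5. -78.] [33 35 39] | 305 352 [ 18.  -5. -89.] [29 31 33] | 305 360 [ 18.  -4. -93.] [33 36 40] | 305 368 [ 17.  -4. -94.] [31 33 36] | 305 376 [ 15.  -4. -94.] [30 32 35] | 
323 200 [42. -0. -6.] [218 208 187] | 323 208 [37. -0.  1.] [199 153  91] | 323 216 [33. -0.  0.] [213 167 103] | 323 224 [26. -0. 15.] [40 58 83] | 323 232 [21. -0. 16.] [ 58  83 119] | 323 240 [17
[... 859 characters left out ...]
8] | 340 240 [17.  9. 15.] [ 67  95 136] | 340 248 [12.  9. 16.] [ 66  94 135] | 340 256 [ 8.  9. 15.] [ 65  94 134] | 340 264 [ 3.  9. 16.] [ 66  95 134] | 340 272 [-2.  9. 15.] [ 66  94 134] | 340 280 [-6.  9. 14.] [ 99 117 142] | 340 288 [-12.   9.  16.] [131 139 148] | 340 296 [ 12.   6. -44.] [150 152 149] | 340 304 [ 12.   6. -51.] [160 162 158] | 340 312 [ 11.   6. -56.] [161 162 159] | 340 320 [ 13.   5. -64.] [23 25 27] | 340 328 [ 13.   5. -69.] [33 35 39] | 340 336 [ 13.   5. -74.] [33 36 40] | 340 344 [ 13.   5. -79.] [33 35 39] | 340 352 [ 17.   4. -88.] [23 24 27] | 340 360 [ 17.   4. -91.] [21 22 24] | 340 368 [ 15.   4. -91.] [19 20 22] | 340 376 [ 13.   4. -92.] [19 21 22] |
```

The visible finger ends sit about 25 mm behind the reported TCP when shut and 38 mm behind when open. I'll use half-open fingers and go down gently until they feel the table.

servo_tool(travel=[[0, 0, 15], [0, 0, 12], [0, 0, 6], [0, 0, 1], [0, 0, 1], [0, 0, 1], [0, 0, 1], [0, 0, 0]], twist=[[0, 0, 0], [0, 0, 0], [0, 0, 0], [0, 0, 0], [0, 0, 0], [0, 0, 0], [0, 0, 0], [0, 0, 0]], grip=[0, 0, 0, 0, 0, 0, 0, 0])

```text
time: 9.2
tcp_pos: [0.6187, -0.0948, -0.0213]
eef_rot: [0.598, 0.801, 0.0, 0.0]
contact_force: [0.4, 0.1, 0.6]
width: 0.502
grip_force: 0.0
```

servo_tool(travel=[[0, 0, 1], [0, 0, 1], [0, 0, 1], [0, 0, 0]], twist=[[0, 0, 0], [0, 0, 0], [0, 0, 0], [0, 0, 0]], grip=[0, 0, 0, 0])

```text
time: 9.7
tcp_pos: [0.6186, -0.0948, -0.0245]
eef_rot: [0.598, 0.801, -0.0, -0.0]
contact_force: [-0.2, -0.1, 0.7]
width: 0.503
grip_force: 0.0
```

servo_tool(travel=[[0, 0, 1], [0, 0, 1], [0, 0, 0]], twist=[[0, 0, 0], [0, 0, 0], [0, 0, 0]], grip=[0, 0, 0])

```text
time: 10.07
tcp_pos: [0.6187, -0.0948, -0.0245]
eef_rot: [0.598, 0.801, 0.0, 0.0]
contact_force: [-3.7, 0.8, 11.6]
width: 0.499
grip_force: 5.9
```

Table contact is at TCP z = -24.5 mm (half open), at about 6 N/mm. I'll lift the tips 2 mm off the table and repeat the curved push.

servo_tool(travel=[[0, 0, -2], [0, 0, -2], [5, 0, 0], [5, 0, 0], [4, 0, 0], [3, 0, 0], [2, 0, 0], [1, 0, 0], [5, -1.8, 0], [5, -1.9, 0], [5, -2, 0], [5, -2.1, 0], [5, -2.2, 0], [5, -2.2, 0], [5, -2.3, 0], [5, -2.4, 0], [3, -2.5, 0], [2, -2.5, 0], [0, 0, 0]], twist=[[0, 0, 0], [0, 0, 0], [0, 0, 0], [0, 0, 0], [0, 0, 0], [0, 0, 0], [0, 0, 0], [0, 0, 0], [0, 0, 0.8], [0, 0, 0.8], [0, 0, 0.8], [0, 0, 0.8], [0, 0, 0.8], [0, 0, 0.8], [0, 0, 0.8], [0, 0, 0.8], [0, 0, 0.9], [0, 0, 0.9], [0, 0, 0]], grip=[0, 0, 0, 0, 0, 0, 0, 0, 0, 0, 0, 0, 0, 0, 0, 0, 0, 0, 0])

```text
time: 12.45
tcp_pos: [0.5806, -0.0363, -0.0225]
eef_rot: [0.654, 0.757, -0.0, -0.001]
contact_force: [-0.1, -0.5, 0.2]
width: 0.502
grip_force: 0.0
```

```bash
cat > meas.py <<'E'
from h import *
import sys
n=sys.argv[1];where()
c=cam(n);im,d=ctrl.grab_frame(n);np.savez('/tmp/last_'+n,im=im,d=d);w,wh,nb=masks(im)
if len(sys.argv)>2: save(sys.argv[2],im)
uv=proj(c,[np.r_[(D0+ey*-156)/1e3,.02]])[0]
r=rect(c,w,.018,tuple(map(float,uv)));print('lid',np.round(r,1),dish(r[:2]).round(1),r[4]-8.34)
E
python3 meas.py scene; python3 meas.py wrist w3.png
```

```text
t 12.45 tcp [580.6 -36.3 -22.5] dish [  -0.7 -248.6] yaw 89.99 z [-0.001  0.001 -1.   ] F [-0.09 -0.48  0.22] w 0.5 q [-0.06  0.54 -0.35  0.68  0.    1.36]
lid [570.7  46.1 174.3 153.7   8.2] [   1.5 -165.7] -0.1567800903320311
t 12.5 tcp [580.7 -36.4 -22.5] dish [  -0.6 -248.7] yaw 89.99 z [-0.001  0.001 -1.   ] F [-0.52  0.07 -0.29] w 0.5 q [-0.06  0.54 -0.35  0.68  0.    1.36]
lid [571.9  28.7 154.9  89.5   8.3] [ 1.00e-01 -1.83e+02] -0.08476432800292955
```

View pics/w3.png

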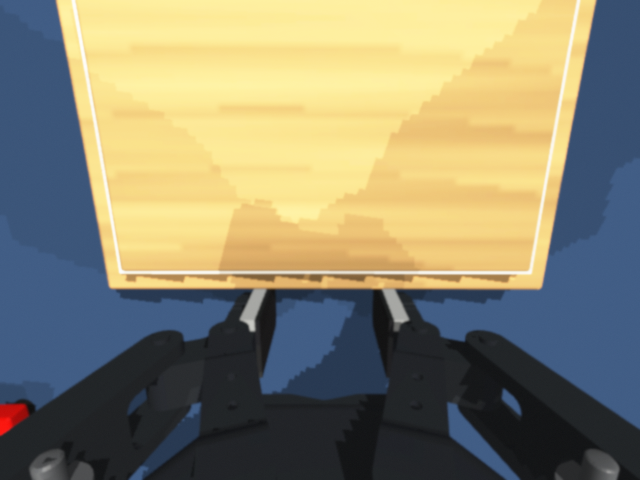

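The lid is now square to the fingers (its edge at row 289 spans 110–545) and square to the dish within 0.2°. Its x offset is about 0–1 mm. Pushing it against the dish.

servo_tool(travel=[[4, 0, 0], [4, 0, 0], [2, 0, 0], [1, 0, 0], [1, 0, 0], [0, 0, 0]], twist=[[0, 0, 0], [0, 0, 0], [0, 0, 0], [0, 0, 0], [0, 0, 0], [0, 0, 0]], grip=[0, 0, 0, 0, 0, 0])

```text
time: 13.3
tcp_pos: [0.5794, -0.0246, -0.0224]
eef_rot: [0.654, 0.757, 0.0, -0.0]
contact_force: [-0.3, 0.4, 0.6]
width: 0.5
grip_force: 0.2
```

servo_tool(travel=[[0.5, 0, 0], [0.5, 0, 0], [0.5, 0, 0], [0, 0, 0]], twist=[[0, 0, 0], [0, 0, 0], [0, 0, 0], [0, 0, 0]], grip=[0, 0, 0, 0])

```text
time: 13.8
tcp_pos: [0.5793, -0.0233, -0.0224]
eef_rot: [0.654, 0.757, 0.0, 0.0]
contact_force: [0.0, -0.8, -0.8]
width: 0.501
grip_force: 0.5
```

```bash
python3 - <<'E'
from h import *
where()
# far bottom slab corner relative to start, as lid tips about the dish foot (mm)
pts=np.array([(0,6),(0,16),(-10,23),(-3,0),(-13,0),(-140,23)],float);far=np.array([(-150,6),(-150,16)],float)
for th in range(0,96,5):
    a=np.radians(th);M=np.array([[np.cos(a),np.sin(a)],[-np.sin(a),np.cos(a)]])
    q=pts@M.T;z0=q[:,1].min();q[:,1]-=z0
    # wall contact: max y over outline below 28 mm
    seg=np.vstack([np.linspace(q[0],q[1],20),np.linspace(q[2],q[5],200)]);y0=seg[seg[:,1]<28][:,0].max()
    f=far@M.T-[y0,z0];print(th,'bottom corner',(f[0]-[-150,6]).round(1),'top corner',(f[1]-[-150,6]).round(1))
E
```

```text
t 13.8 tcp [579.3 -23.3 -22.4] dish [-1.000e-01 -2.356e+02] yaw 89.99 z [ 0.  0. -1.] F [ 0.04 -0.83 -0.82] w 0.5 q [-0.04  0.54 -0.36  0.68  0.    1.39]
0 bottom corner [0. 0.] top corner [ 0. 10.]
5 bottom corner [-0.3 12.8] top corner [ 0.6 22.8]
10 bottom corner [ 0.5 25.4] top corner [ 2.3 35.3]
15 bottom corner [ 2.5 37.8] top corner [ 5.1 47.5]
20 bottom corner [ 5.6 49.9] top corner [ 9.  59.3]
25 bottom corner [ 9.8 61.6] top corner [14.1 70.6]
30 bottom corner [15.1 72.7] top corner [20.1 81.4]
35 bottom corner [21.4 83.2] top corner [27.1 91.4]
40 bottom corner [28.7 93.1] top corner [ 35.1 100.7]
45 bottom corner [ 36.9 102.2] top corner [ 43.9 109.3]
50 bottom corner [ 45.9 110.5] top corner [ 53.6 116.9]
55 bottom corner [ 55.8 117.9] top corner [ 64.  123.6]
60 bottom corner [ 65.3 124.3] top corner [ 73.9 129.3]
65 bottom corner [ 75.4 129.9] top corner [ 84.5 134.2]
70 bottom corner [ 86.1 135. ] top corner [ 95.5 138.4]
75 bottom corner [ 97.3 138.9] top corner [107.  141.5]
80 bottom corner [108.9 141.7] top corner [118.8 143.5]
85 bottom corner [120.9 143.4] top corner [130.8 144.3]
90 bottom corner [133. 144.] top corner [143. 144.]
95 bottom corner [143.7 144.3] top corner [153.6 143.4]
```

servo_tool(travel=[[0.5, 0, 0], [0.5, 0, 0], [0, 0, 0]], twist=[[0, 0, 0], [0, 0, 0], [0, 0, 0]], grip=[0, 0, 0])

```text
time: 14.18
tcp_pos: [0.5792, -0.0223, -0.0224]
eef_rot: [0.654, 0.757, 0.0, -0.0]
contact_force: [1.1, -0.9, -0.8]
width: 0.501
grip_force: 0.5
```

servo_tool(travel=[[0.5, 0, 0], [0.5, 0, 0], [0, 0, 0]], twist=[[0, 0, 0], [0, 0, 0], [0, 0, 0]], grip=[0, 0, 0])

```text
time: 14.55
tcp_pos: [0.5791, -0.0219, -0.0224]
eef_rot: [0.654, 0.757, -0.0, 0.0]
contact_force: [0.9, -3.2, -1.1]
width: 0.503
grip_force: 1.8
```

Firm contact at 3 N. I'll add a little push, then lift by friction.

servo_tool(travel=[[0.8, 0, 0], [0, 0, 0], [0, 0, -1], [0, 0, -1], [0, 0, -1.5], [0, 0, -1.5]], twist=[[0, 0, 0], [0, 0, 0], [0, 0, 0], [0, 0, 0], [0, 0, 0], [0, 0, 0]], grip=[0, 0, 0, 0, 0, 0])

```text
time: 15.3
tcp_pos: [0.5792, -0.022, -0.0173]
eef_rot: [0.654, 0.756, -0.001, 0.001]
contact_force: [0.2, -5.9, -1.0]
width: 0.502
grip_force: 3.1
```

```bash
cat > edge.py <<'E'
from h import *
where()
K,k1,T=c=cam('wrist');im,d=ctrl.grab_frame('wrist');v,u=np.mgrid[60:290:6,230:420:6];v=v.ravel();u=u.ravel()
o,r=rays(c,np.c_[u,v]);P=(o+r*d[v,u][:,None])*1e3;P=P[P[:,2]>8];Q=np.array([dish(p) for p in P]);P=np.c_[Q,P[:,2]]
# plug face height against y
for y in np.unique((Q[:,1]//25)*25): 
    k=(Q[:,1]//25)*25==y;print('y',y,'z',np.median(P[k,2]).round(1),k.sum())
E
python3 edge.py
```

```text
t 15.3 tcp [579.2 -22.  -17.3] dish [  -0.  -234.3] yaw 89.94 z [ 0.    -0.003 -1.   ] F [ 0.21 -5.88 -1.04] w 0.5 q [-0.04  0.53 -0.35  0.69 -0.    1.39]
y -225.0 z 27.0 264
y -200.0 z 27.1 374
y -175.0 z 26.2 423
y -150.0 z 25.7 187
```

The near edge is rising with the fingers (27 mm against 25.7 mm at the dish side). I'll follow the arc.

servo_tool(travel=[[0, 0, -3], [0, 0, -3], [0, 0, -3], [0.2, 0, -3], [0.2, 0, -3], [0.3, 0, -3], [0.3, 0, -3]], twist=[[0, 0, 0], [0, 0, 0], [0, 0, 0], [0, 0, 0], [0, 0, 0], [0, 0, 0], [0, 0, 0]], grip=[0, 0, 0, 0, 0, 0, 0])

```text
time: 16.23
tcp_pos: [0.579, -0.021, 0.0038]
eef_rot: [0.654, 0.756, -0.001, 0.001]
contact_force: [0.6, -5.8, -0.6]
width: 0.502
grip_force: 3.0
```

```bash
python3 edge.py
```

```text
t 16.23 tcp [579.  -21.    3.8] dish [  -0.  -233.2] yaw 89.94 z [ 0.001 -0.003 -1.   ] F [ 0.57 -5.8  -0.61] w 0.5 q [-0.03  0.51 -0.33  0.73 -0.    1.39]
y -225.0 z 45.7 235
y -200.0 z 43.6 381
y -175.0 z 39.3 385
y -150.0 z 35.8 223
```

servo_tool(travel=[[0.4, 0, -3.1], [0.5, 0, -3.1], [0.5, 0, -3.1], [0.6, 0, -3.1], [0.7, 0, -3], [0.7, 0, -3], [0.8, 0, -3], [0.9, 0, -3], [1, 0, -2.9], [1, 0, -2.9], [1.1, 0, -2.9], [1.1, 0, -2.9]], twist=[[0, 0, 0], [0, 0, 0], [0, 0, 0], [0, 0, 0], [0, 0, 0], [0, 0, 0], [0, 0, 0], [0, 0, 0], [0, 0, 0], [0, 0, 0], [0, 0, 0], [0, 0, 0]], grip=[0, 0, 0, 0, 0, 0, 0, 0, 0, 0, 0, 0])

```text
time: 17.77
tcp_pos: [0.5778, -0.0122, 0.0402]
eef_rot: [0.654, 0.756, -0.001, 0.002]
contact_force: [0.2, -7.2, 1.4]
width: 0.503
grip_force: 3.5
```

```bash
python3 edge.py
```

```text
t 17.77 tcp [577.8 -12.2  40.2] dish [ 1.000e-01 -2.243e+02] yaw 89.92 z [ 0.001 -0.004 -1.   ] F [ 0.17 -7.23  1.41] w 0.5 q [-0.02  0.47 -0.29  0.81 -0.    1.41]
y -225.0 z 75.8 142
y -200.0 z 75.6 323
y -175.0 z 64.9 382
y -150.0 z 53.4 319
y -125.0 z 47.4 32
```

servo_tool(travel=[[1, 0, -2.8], [1.2, 0, -2.8], [1.3, 0, -2.8], [1.4, 0, -2.6], [1.5, 0, -2.6], [1.5, 0, -2.6], [1.6, 0, -2.6], [1.6, 0, -2.5], [1.7, 0, -2.5], [1.8, 0, -2.4], [1.9, 0, -2.4], [1.9, 0, -2.3], [2, 0, -2.3], [2, 0, -2.2], [2.1, 0, -2.2], [2.1, 0, -2.1]], twist=[[0, 0, 0], [0, 0, 0], [0, 0, 0], [0, 0, 0], [0, 0, 0], [0, 0, 0], [0, 0, 0], [0, 0, 0], [0, 0, 0], [0, 0, 0], [0, 0, 0], [0, 0, 0], [0, 0, 0], [0, 0, 0], [0, 0, 0], [0, 0, 0]], grip=[0, 0, 0, 0, 0, 0, 0, 0, 0, 0, 0, 0, 0, 0, 0, 0])

```text
time: 19.82
tcp_pos: [0.5741, 0.0151, 0.0802]
eef_rot: [0.654, 0.756, -0.0, 0.001]
contact_force: [0.0, -5.8, 4.2]
width: 0.497
grip_force: 3.6
```

```bash
python3 edge.py
```

```text
t 19.82 tcp [574.1  15.1  80.2] dish [   0.4 -196.9] yaw 89.96 z [ 0.002 -0.002 -1.   ] F [ 0.01 -5.82  4.17] w 0.5 q [ 0.03  0.42 -0.24  0.9  -0.    1.45]
y -200.0 z 109.5 168
y -175.0 z 103.1 345
y -150.0 z 81.9 298
y -125.0 z 58.4 254
y -100.0 z 38.4 159
```

servo_tool(travel=[[2.2, 0, -2.2], [2.2, 0, -2.2], [2.3, 0, -2.2], [2.3, 0, -2.1], [2.4, 0, -2], [2.5, 0, -1.9], [2.5, 0, -1.8], [2.5, 0, -1.7], [2.4, 0, -1.7], [2.4, 0, -1.6], [2.4, 0, -1.6], [2.4, 0, -1.5], [2.5, 0, -1.5], [2.5, 0, -1.4], [2.5, 0, -1.4], [2.6, 0, -1.3]], twist=[[0, 0, 0], [0, 0, 0], [0, 0, 0], [0, 0, 0], [0, 0, 0], [0, 0, 0], [0, 0, 0], [0, 0, 0], [0, 0, 0], [0, 0, 0], [0, 0, 0], [0, 0, 0], [0, 0, 0], [0, 0, 0], [0, 0, 0], [0, 0, 0]], grip=[0, 0, 0, 0, 0, 0, 0, 0, 0, 0, 0, 0, 0, 0, 0, 0])

```text
time: 21.88
tcp_pos: [0.569, 0.0532, 0.1092]
eef_rot: [0.654, 0.756, 0.0, 0.002]
contact_force: [-0.0, -7.3, 9.9]
width: 0.498
grip_force: 5.8
```

```bash
python3 edge.py
```

```text
t 21.88 tcp [569.   53.2 109.2] dish [   0.9 -158.4] yaw 89.95 z [ 0.003 -0.002 -1.   ] F [-0.02 -7.3   9.93] w 0.5 q [ 0.09  0.39 -0.21  0.97 -0.    1.52]
y -150.0 z 132.9 339
y -125.0 z 101.4 339
y -100.0 z 50.4 227
y -75.0 z 18.8 149
y -50.0 z 18.2 115
```

servo_tool(travel=[[2.6, 0, -1.5], [2.6, 0, -1.5], [2.7, 0, -1.5], [2.7, 0, -1.4], [2.7, 0, -1.2], [2.8, 0, -1.1], [2.8, 0, -1], [2.8, 0, -0.9]], twist=[[0, 0, 0], [0, 0, 0], [0, 0, 0], [0, 0, 0], [0, 0, 0], [0, 0, 0], [0, 0, 0], [0, 0, 0]], grip=[0, 0, 0, 0, 0, 0, 0, 0])

```text
time: 22.92
tcp_pos: [0.5658, 0.076, 0.1192]
eef_rot: [0.654, 0.757, 0.001, 0.001]
contact_force: [-0.2, -3.3, 8.3]
width: 0.499
grip_force: 4.5
```

```bash
python3 edge.py; python3 - <<'E'
from h import *
c=cam('scene');im,d=ctrl.grab_frame('scene');save('s2.png',cv2.resize(im[90:350,220:560],None,fx=2.2,fy=2.2))
E
```

```text
t 22.93 tcp [565.8  76.  119.2] dish [   1.  -135.4] yaw 89.98 z [ 0.003  0.    -1.   ] F [-0.16 -3.3   8.34] w 0.5 q [ 0.13  0.39 -0.19  0.99  0.    1.56]
y -150.0 z 144.7 28
y -125.0 z 138.3 395
y -100.0 z 76.1 288
y -75.0 z 22.7 138
y -50.0 z 18.1 202
y -25.0 z 18.2 104
```

View pics/s2.png

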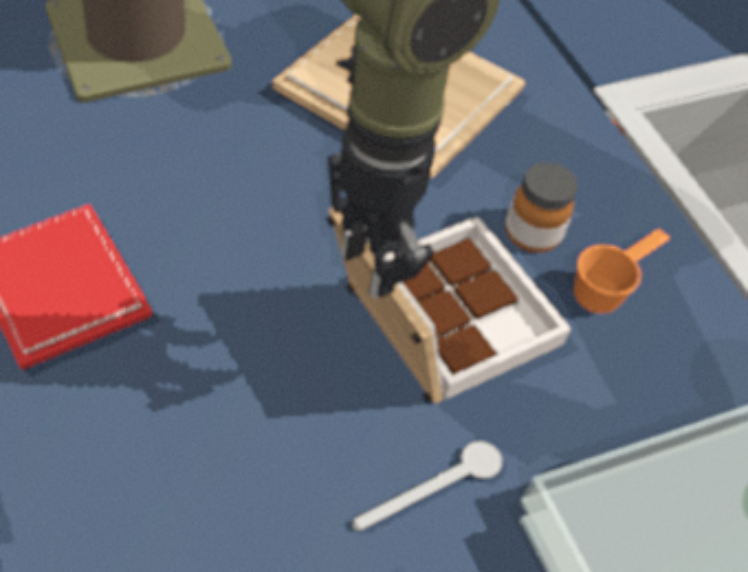

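The lid is near upright, standing between (335,215) and (435,395), with the fingertips at its upper edge. The bystanders are untouched. Carrying it past vertical.

servo_tool(travel=[[2.9, 0, -0.8], [2.9, 0, -0.7], [2.9, 0, -0.7], [2.9, 0, -0.6], [3, 0, -0.5], [3, 0, -0.4], [3, 0, -0.4], [3, 0, -0.3], [3, 0, -0.2], [3, 0, -0.2], [3, 0, -0.1], [3, 0, 0]], twist=[[0, 0, 0], [0, 0, 0], [0, 0, 0], [0, 0, 0], [0, 0, 0], [0, 0, 0], [0, 0, 0], [0, 0, 0], [0, 0, 0], [0, 0, 0], [0, 0, 0], [0, 0, 0]], grip=[0, 0, 0, 0, 0, 0, 0, 0, 0, 0, 0, 0])

```text
time: 24.52
tcp_pos: [0.5593, 0.1117, 0.1223]
eef_rot: [0.654, 0.757, 0.0, -0.001]
contact_force: [-0.4, -1.1, 0.4]
width: 0.503
grip_force: 0.1
```

```bash
python3 edge.py
```

```text
t 24.52 tcp [559.3 111.7 122.3] dish [ -0.3 -99.1] yaw 90.02 z [-0.001  0.001 -1.   ] F [-0.42 -1.06  0.43] w 0.5 q [ 0.2   0.39 -0.19  1.    0.    1.62]
y -100.0 z 149.8 205
y -75.0 z 74.9 379
y -50.0 z 18.1 158
y -25.0 z 18.1 182
y 0.0 z 18.0 122
y 25.0 z 8.8 1
```

servo_tool(travel=[[3, 0, 0], [3, 0, 0], [3, 0, 0], [3, 0, 0.5], [3, 0, 0.5], [3, 0, 0.5], [3, 0, 0.5], [3, 0, 0.5], [0, 0, 0]], twist=[[0, 0, 0], [0, 0, 0], [0, 0, 0], [0, 0, 0], [0, 0, 0], [0, 0, 0], [0, 0, 0], [0, 0, 0], [0, 0, 0]], grip=[0, 0, 0, 0, 0, 0, 0, 0, 0])

```text
time: 25.7
tcp_pos: [0.5561, 0.1349, 0.1198]
eef_rot: [0.654, 0.757, -0.0, -0.0]
contact_force: [-0.3, -0.3, 0.6]
width: 0.496
grip_force: 0.0
```

```bash
python3 edge.py
```

```text
t 25.7 tcp [556.1 134.9 119.8] dish [ -0.1 -75.7] yaw 90.01 z [-0.  0. -1.] F [-0.32 -0.28  0.61] w 0.5 q [ 0.24  0.39 -0.19  1.    0.    1.66]
y -75.0 z 135.6 395
y -50.0 z 18.2 187
y -25.0 z 17.8 184
y 0.0 z 18.0 112
y 25.0 z 18.2 138
```

servo_tool(travel=[[4, 0, 1], [4, 0, 1], [4, 0, 1], [4, 0, 2], [4, 0, 2], [4, 0, 2], [0, 0, 0]], twist=[[0, 0, 0], [0, 0, 0], [0, 0, 0], [0, 0, 0], [0, 0, 0], [0, 0, 0], [0, 0, 0]], grip=[0, 0, 0, 0, 0, 0, 0])

```text
time: 26.62
tcp_pos: [0.5525, 0.1586, 0.1106]
eef_rot: [0.654, 0.757, -0.0, -0.0]
contact_force: [0.0, 0.6, -0.5]
width: 0.498
grip_force: 0.0
```

```bash
python3 edge.py; python3 - <<'E'
from h import *
c=cam('scene');im,d=ctrl.grab_frame('scene');save('s3.png',cv2.resize(im[90:350,220:560],None,fx=2.2,fy=2.2))
E
```

```text
t 26.62 tcp [552.5 158.6 110.6] dish [ -0.2 -51.7] yaw 90.01 z [-0. -0. -1.] F [ 0.04  0.6  -0.51] w 0.5 q [ 0.28  0.4  -0.19  0.98 -0.    1.7 ]
y -100.0 z 46.3 82
y -75.0 z 45.2 158
y -50.0 z 43.3 207
y -25.0 z 40.9 222
y 0.0 z 38.7 186
y 25.0 z 18.0 157
y 50.0 z 16.5 80
```

View pics/s3.png

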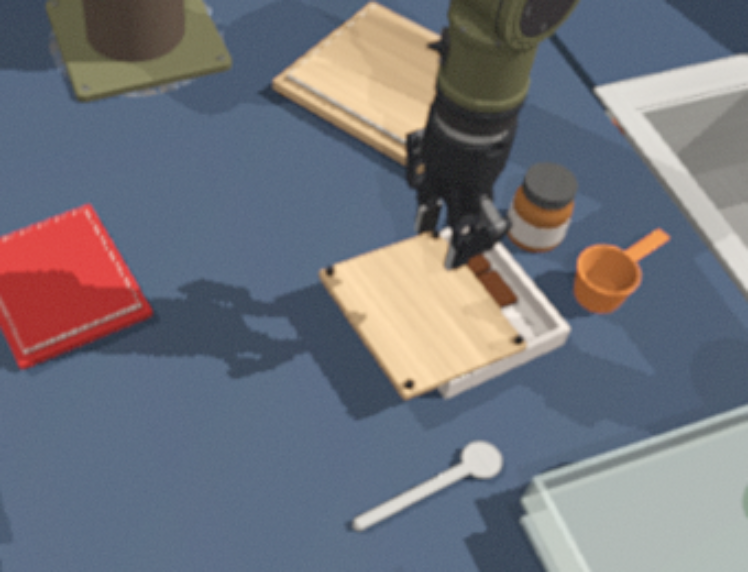

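The lid has tipped over and lies plug down on the dish, outer face and black feet up, with corners at (325,270), (408,390), (522,340) and (432,235). The far strip of the dish is still open. I'll back off behind it and measure.

servo_tool(travel=[[0, 0, -30], [-45, 0, -10], [-50, 0, 0], [-40, 0, 0], [0, 0, 0]], twist=[[0, 0, 0], [0, 0, 0], [0, 0, 0], [0, 0, 0], [0, 0, 0]], grip=[0, 0, 0, 0, 0])

```text
time: 27.35
tcp_pos: [0.5726, 0.0221, 0.1511]
eef_rot: [0.656, 0.755, -0.0, 0.0]
contact_force: [-0.4, 0.6, 0.4]
width: 0.502
grip_force: 0.0
```

```bash
cat > lid.py <<'E'
from h import *
where()
for n in('wrist','scene'):
    K,k1,T=c=cam(n);im,d=ctrl.grab_frame(n);w=masks(im)[0];w=cv2.morphologyEx(w,cv2.MORPH_CLOSE,np.ones((9,9),np.uint8))
    uv=tuple(map(float,proj(c,[np.r_[(D0+ey*-45)/1e3,.045]])[0]))
    cs,_=cv2.findContours(w,cv2.RETR_EXTERNAL,cv2.CHAIN_APPROX_NONE)
    k=max(cs,key=lambda k:cv2.pointPolygonTest(k,uv,True));m=np.zeros_like(w);cv2.drawContours(m,[k],-1,255,-1);me=cv2.erode(m,np.ones((15,15)))
    v,u=np.nonzero((me>0)&(w>0)&(d>0));o,r=rays(c,np.c_[u,v]);P=(o+r*d[v,u][:,None])*1e3
    Q=np.array([dish(p) for p in P]);
    if n=='scene' and 'pl' in globals(): pass
    A=np.c_[Q,np.ones(len(Q))];pl=np.linalg.lstsq(A,P[:,2],rcond=None)[0]
    for _ in range(3):
        res=abs(A@pl-P[:,2])<3;pl=np.linalg.lstsq(A[res],P[res,2],rcond=None)[0]
    # contour rays onto fitted plane (dish coords)
    o,r=rays(c,k.reshape(-1,2));o=o*1e3;M=np.array([[*ex,0],[*ey,0],[0,0,1]]);o=M@(o-np.r_[D0,0]);r=r@M.T
    nrm=np.r_[-pl[:2],1];t=(pl[2]-nrm@o)/(r@nrm);X=o+r*t[:,None]
    (x,y),wh,a=cv2.minAreaRect(X[:,:2].astype(np.float32));print(n,'plane slope x,y',pl[:2].round(3),'z0',pl[2].round(1),'centre',round(x,1),round(y,1),np.round(wh,1),'yaw',round((a+45)%90-45,2),'z@c',round(pl@[x,y,1],1),len(P))
E
python3 lid.py
```

```text
t 27.35 tcp [572.6  22.1 151.1] dish [-1.000e-01 -1.897e+02] yaw 89.73 z [ 0.001 -0.001 -1.   ] F [-0.44  0.58  0.42] w 0.5 q [ 0.04  0.37 -0.13  1.07 -0.    1.47]
wrist plane slope x,y [ 0.001 -0.082] z0 39.9 centre 1.5 -79.3 [ 99.3 170.4] yaw -0.17 z@c 46.4 32286
scene plane slope x,y [-0.001 -0.081] z0 39.9 centre 2.9 -45.7 [175.  182.1] yaw 0.32 z@c 43.6 2055
```

The lid sits at about x +1 mm, y -54 mm, yaw -0.2°, tilted 0.08 rad. I'm lowering the fingers behind its near edge (y -129) and sliding it in.

servo_tool(travel=[[0, 0, 50], [0, 0, 50], [0, 0, 40], [0, 0, 4.5], [14, 0, 0], [14, 0, 0], [10, 0, 0], [6, 0, 0], [3, 0, 0], [3, 0, 0], [3, 0, 0], [3, 0, 0], [0, 0, 0]], twist=[[0, 0, -0.3], [0, 0, 0], [0, 0, 0], [0, 0, 0], [0, 0, 0], [0, 0, 0], [0, 0, 0], [0, 0, 0], [0, 0, 0], [0, 0, 0], [0, 0, 0], [0, 0, 0], [0, 0, 0]], grip=[0, 0, 0, 0, 0, 0, 0, 0, 0, 0, 0, 0, 0])

```text
time: 29.08
tcp_pos: [0.5634, 0.0805, 0.0061]
eef_rot: [0.652, 0.758, -0.0, -0.0]
contact_force: [0.3, 0.5, 0.3]
width: 0.498
grip_force: 0.1
```

```bash
python3 lid.py
```

```text
t 29.07 tcp [563.4  80.5   6.1] dish [  -0.7 -130.6] yaw 90.3 z [-0.001  0.001 -1.   ] F [0.25 0.5  0.33] w 0.5 q [ 0.14  0.49 -0.35  0.73  0.    1.56]
wrist plane slope x,y [ 0.001 -0.073] z0 40.4 centre 0.3 -68.1 [169.2  99.2] yaw 0.23 z@c 45.4 132019
scene plane slope x,y [ 0.    -0.074] z0 40.3 centre 2.8 -41.1 [157.4 189. ] yaw -7.15 z@c 43.3 1219
```

servo_tool(travel=[[3, 0, 0], [3, 0, 0], [3, 0, 0], [3, 0, 0], [3, 0, 0], [3, 0, 0], [3, 0, 0], [3, 0, 0], [3, 0, 0], [3, 0, 0], [3, 0, 0], [3, 0, 0], [0, 0, 0]], twist=[[0, 0, 0.1], [0, 0, 0.1], [0, 0, 0.1], [0, 0, 0], [0, 0, 0], [0, 0, 0], [0, 0, 0], [0, 0, 0], [0, 0, 0], [0, 0, 0], [0, 0, 0], [0, 0, 0], [0, 0, 0]], grip=[0, 0, 0, 0, 0, 0, 0, 0, 0, 0, 0, 0, 0])

```text
time: 30.8
tcp_pos: [0.5586, 0.1163, 0.0065]
eef_rot: [0.654, 0.757, 0.0, -0.0]
contact_force: [0.2, -1.1, 0.6]
width: 0.5
grip_force: 0.0
```

```bash
sed -i 's/ey\*-45/ey*-25/' lid.py; python3 lid.py
```

```text
t 30.8 tcp [558.6 116.3   6.5] dish [ -0.3 -94.5] yaw 90.01 z [ 0.     0.001 -1.   ] F [ 0.24 -1.07  0.58] w 0.5 q [ 0.2   0.49 -0.35  0.73  0.    1.63]
wrist plane slope x,y [ 0.001 -0.053] z0 41.7 centre 0.6 -31.8 [ 99.8 169.1] yaw -0.03 z@c 43.4 128517
scene plane slope x,y [ 0.005 -0.055] z0 41.5 centre 0.9 -12.9 [154.2 177.5] yaw -0.85 z@c 42.2 995
```

servo_tool(travel=[[1, 0, 0], [1, 0, 0], [1, 0, 0], [1, 0, 0], [1, 0, 0], [1, 0, 0], [0, 0, 0]], twist=[[0, 0, 0], [0, 0, 0], [0, 0, 0], [0, 0, 0], [0, 0, 0], [0, 0, 0], [0, 0, 0]], grip=[0, 0, 0, 0, 0, 0, 0])

```text
time: 31.78
tcp_pos: [0.5576, 0.1219, 0.0063]
eef_rot: [0.654, 0.757, 0.0, -0.0]
contact_force: [-0.5, -0.6, -0.7]
width: 0.502
grip_force: 0.3
```

```bash
sed -i 's/ey\*-25/ey*-10/' lid.py; python3 lid.py
```

```text
t 31.77 tcp [557.6 121.9   6.3] dish [ -0.5 -88.8] yaw 90.0 z [-0.  0. -1.] F [-0.51 -0.61 -0.67] w 0.5 q [ 0.22  0.49 -0.35  0.73  0.    1.64]
wrist plane slope x,y [ 0.001 -0.051] z0 41.9 centre 0.4 -26.2 [ 99.9 169.2] yaw -0.05 z@c 43.2 128423
scene plane slope x,y [ 0.008 -0.056] z0 41.7 centre 0.2 -6.5 [158.3 175.6] yaw -0.07 z@c 42.1 1018
```

servo_tool(travel=[[0.7, 0, 0], [0.7, 0, 0], [0.7, 0, 0], [0.7, 0, 0], [0, 0, 0]], twist=[[0, 0, 0], [0, 0, 0], [0, 0, 0], [0, 0, 0], [0, 0, 0]], grip=[0, 0, 0, 0, 0])

```text
time: 32.5
tcp_pos: [0.5573, 0.1246, 0.0064]
eef_rot: [0.654, 0.757, 0.0, -0.0]
contact_force: [1.1, -1.0, -0.4]
width: 0.5
grip_force: 0.4
```

```bash
python3 lid.py
```

```text
t 32.5 tcp [557.3 124.6   6.4] dish [ -0.4 -86.1] yaw 89.99 z [ 0.  0. -1.] F [ 1.06 -0.97 -0.44] w 0.5 q [ 0.22  0.49 -0.35  0.73  0.    1.65]
wrist plane slope x,y [ 0.001 -0.   ] z0 38.2 centre 0.4 -23.2 [101.  169.1] yaw -0.07 z@c 38.2 121173
scene plane slope x,y [ 0.009 -0.   ] z0 37.9 centre 0.5 -4.0 [156.6 175.5] yaw -0.19 z@c 37.9 1019
```

It dropped in: slope 0 and the top at 38 mm, as it should be when seated. Backing away and checking once from above.

servo_tool(travel=[[-5, 0, 0], [-30, 0, 0], [-40, 0, -20], [-40, 0, -40], [-50, 0, -30], [-60, 0, 0], [-60, 0, 0], [-60, 0, 0], [0, 0, 0]], twist=[[0, 0, 0], [0, 0, 0], [0, 0, 0], [0, 0, 0], [0, 0, 0], [0, 0, 0], [0, 0, 0], [0, 0, 0], [0, 0, 0]], grip=[0, 0, 0, 0, 0, 0, 0, 0, 0])

```text
time: 33.72
tcp_pos: [0.6079, -0.2217, 0.0963]
eef_rot: [0.656, 0.755, 0.0, 0.001]
contact_force: [-0.2, 1.2, -0.3]
width: 0.503
grip_force: 0.0
```

```bash
python3 - <<'E'
from h import *
where()
c=cam('top');im,d=ctrl.grab_frame('top');w=cv2.morphologyEx(masks(im)[0],cv2.MORPH_CLOSE,np.ones((7,7),np.uint8))
r=rect(c,w,.038,(207.,228.));print(np.round(r,2),dish(r[:2]).round(1),r[4]-8.34)
save('t9.png',im[100:320,60:380])
E
```

```text
t 33.73 tcp [ 607.9 -221.7   96.3] dish [  -0.6 -436. ] yaw 89.64 z [ 0.002 -0.001 -1.   ] F [-0.2   1.23 -0.32] w 0.5 q [-0.35  0.53 -0.02  1.02 -0.    1.08]
[544.49 207.43 173.05 153.1    8.3 ] [-1.1 -2.2] -0.04296096801757798
```

View pics/t9.png

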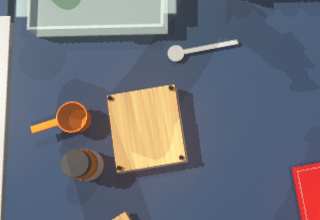

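The crop shows the lid flush on the dish, with its four feet at (110,98), (172,88), (180,157) and (120,168). It is off by about (-1,-2) mm, square within 0.1°, and the bystanders are untouched. Handing in.

```bash
python3 -c "
from cell import ctrl
print(ctrl.close_job())"
```

```text
the job is handed in; nothing more can be done
None
```

The lid is right way up and seated in the dish: level, about 2 mm off centre and square within 0.1°. The highest force I read while pushing it was about 12 N, the bystanders look untouched in the last picture, and I handed the job in at about 34 s; no verdict came back.

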